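# Sort rinsed copper-plated parts onto their drain stands

## Task

The four freshly rinsed copper-plated pieces lying on the right of the bench have to drain, each on the stand made for it in the row in front of the power supply: stand the wide sleeve upright over the thick pin and the narrow sleeve upright over the thin pin, each down on its dish; lay the contact bar level and centred along the bar rest, in the notches of both posts; and set the hub flange down flat inside the ribbed drip tray, hub up. Take them in any order, leave every piece released and still, and do not shift or tip the paint jar.

Things in the scene. Friction and masses are not known exactly. Their poses are not given: they have to be found in the camera images.
- wide_sleeve: Wide copper-plated sleeve, an open tube standing on end: 56 mm outside, 44 mm bore, 52 mm long. Origin at its middle (26 mm above its lower end); z along the bore, up. Loose, on the right part of the bench, about 0.1 to 0.3 kg.
- narrow_sleeve: Narrow copper-plated sleeve, an open tube standing on end: 36 mm outside, 26 mm bore, 62 mm long. Origin at its middle (31 mm above its lower end); z along the bore, up. Loose, on the right part of the bench. Its bore does not go over the thick pin.
- contact_bar: Copper-plated contact bar lying flat: a plain rectangular bar 110 mm long (x), 22 mm wide (y), 16 mm thick (z), with a dark bolt hole at each end. Origin at its middle (8 mm above the bench). Loose, on the right part of the bench.
- hub_flange: Copper-plated hub flange lying flat, hub up: a disc 56 mm across and 7 mm thick carrying a round hub 28 mm across whose top is 30 mm above the disc's underside. Origin at the centre of the underside; z up along the hub. Loose, on the right part of the bench. Take it by the hub.
- thick_pin_stand: Drain stand with the thick pin: round grey drip dish 86 mm across, rim 12 mm high, with a cross of ribs whose top, where the sleeve stands, is 11 mm above the bench; from its centre rises a bright metal pin 28 mm thick, tapering to 16 mm at its tip 50 mm above the bench. Fixed. Origin at the centre of the underside, z up along the pin.
- thin_pin_stand: Drain stand with the thin pin: the same grey drip dish and ribs (rib top 11 mm above the bench), with a bright metal pin 10 mm thick whose tip is 58 mm above the bench. Fixed. Origin at the centre of the underside, z up along the pin.
- bar_rest: Bar rest: grey base 96 x 58 x 8 mm with two bright metal posts 68 mm apart along its x, each 10 mm thick. Each post has a notch open at the top: flat floor 26 mm wide, 34 mm above the bench, sides sloping out to 48 mm wide at the post's top, 48 mm up. The bar lies along x across both notches. Fixed. Origin at the centre of the underside; x along the bar's line, z up.
- drip_tray: Drip tray: square grey tray, 88 mm outside, 80 mm inside, walls 18 mm high, with low ribs on its floor whose tops are 9 mm above the bench. Fixed. Origin at the centre of the underside, x and y along its sides, z up. The four stands are in a row in any order; about 0.1 m behind (+x of) their centres is the power supply's front, 163 mm high.
- paint_jar: Paint jar with a dark lid standing upright beyond the pieces, 48 mm across, 66 mm high, loose. Not part of the job: it stays where it is. Origin at the centre of its underside.

How it is judged (in metres and radians):
At the end, for the whole second after the job is handed in: Sleeves upright (0.12 rad) and seated (6 mm) over their pins; bar level (0.15 rad) on both notch floors, within 18 mm along, 10 mm across, 0.2 rad in yaw; flange flat, hub up, on the tray's ribs within 16 mm of its centre; all released, at rest; jar upright, moved under 30 mm (horizontal distance between wide_sleeve and thick_pin_stand below 0.012 m and z of wide_sleeve in the frame of thick_pin_stand between 0.031 and 0.043 m and angle between the z axis of wide_sleeve and the z axis of thick_pin_stand, either way round below 0.12 rad and horizontal distance between narrow_sleeve and thin_pin_stand below 0.012 m and z of narrow_sleeve in the frame of thin_pin_stand between 0.036 and 0.048 m and angle between the z axis of narrow_sleeve and the z axis of thin_pin_stand, either way round below 0.12 rad and x of contact_bar in the frame of bar_rest between -0.018 and 0.018 m and y of contact_bar in the frame of bar_rest between -0.01 and 0.01 m and z of contact_bar in the frame of bar_rest between 0.037 and 0.048 m and angle between the x axis of contact_bar and the x axis of bar_rest, either way round below 0.2 rad and angle between the z axis of contact_bar and the z axis of bar_rest, either way round below 0.15 rad and x of hub_flange in the frame of drip_tray between -0.016 and 0.016 m and y of hub_flange in the frame of drip_tray between -0.016 and 0.016 m and z of hub_flange in the frame of drip_tray between 0.005 and 0.013 m and angle between hub_flange's own z axis and vertical below 0.12 rad and linear speed of each of wide_sleeve, narrow_sleeve, contact_bar, hub_flange below 0.02 m/s and angular speed of each of wide_sleeve, narrow_sleeve, contact_bar, hub_flange below 0.3 rad/s and distance of paint_jar from where it was at the start of the episode below 0.03 m and angle between paint_jar's own z axis and vertical below 0.2 rad); the robot touches nothing.
It fails at once if the paint jar is tipped over (angle between paint_jar's own z axis and vertical above 0.6 rad).
It fails at once if the paint jar is shifted (distance of paint_jar from where it was at the start of the episode above 0.03 m).
It also fails if it takes over 118 s, if anything falls off the work surface, if the arm or the gripper's body presses on something with over 40 N, if the wrist force passes 120 N, or if a joint passes its speed limit or range.

## Robot

A 6-joint arm with a two-finger parallel gripper is mounted at the origin on a cart in front of the work surface, level with it; the furniture and walls round the work are solid. World frame = base frame: x ahead of the robot, y to its left, z up, the work surface at z = 0. Lengths are in mm, angles in rad, forces in N, time in s.
With the tool pointing down it reaches from about 350 to 975 mm from the base axis. Payload 7.1 kg.
Tool frame: the origin (TCP) lies midway between the tips of the shut fingers; the grasp point (between the pads) lies 19 mm behind it (ctrl.hold_point_z is the distance from the TCP to the grasp point, in mm); x points along the fingers, y is the direction in which the jaws open and shut, and the axes are right-handed (so a half turn about x gives the same grasp; the last joint's range is limited). The gripper opens to 88 mm and grips with 3 to 60 N. Pads are 20 mm wide; open, the fingers measure 115 mm over their backs; the gripper's body (75 mm by 178 mm) begins 61 mm behind the grasp point.
Start: joints at [1.222, 0.423, 1.63, -0, 1.089, -0.019], TCP at [202.377, 591.311, 222.675] pointing down, gripper open.
Joint ranges: [-3, 3], [-0.9, 2.11], [0.09, 2.58], [-1.31, 4.45], [0.11, 2.69], [-2.54, 2.54]. Speed limits (rad/s): [2.39, 2.39, 3.01, 3.14, 3.14, 3.14].

## Interface

Orientations are given as a rotation vector (axis times angle).
In Python, from workcell import ctrl, get_image, calibration gives the robot as it stands.
- The arm moves only by the tool move_arm, never from a script. Its argument "rows" is a list of rows, each a list of 5 numbers: the shift along the world's x, y, z in mm, then the turn about the world's z in rad, then the closure, from -1 (fully open) to 1 (shut). In form: [[tx, ty, tz, roll, jaw], ...]. A call has 1 to 12 rows; each row is the pose to reach, as a shift and turn from the pose measured when the call began; what a row does not reach only later rows make up. A row lasts 1/8 s, in which the tool goes at most 62.5 mm and 10.7 degrees, less where a joint would pass 70% of its speed; a pose out of reach is approached as far as the arm can. A call with a gripper value outside its range is refused whole. The fingers move at their own pace and stop on an object; the grip force is fixed at half the most. Time passes only in rows, so rows that repeat a pose let the fingers close. It gives the time, the measured TCP pose, the force and the opening at its end, in the units of the state.
- ctrl.get_obs(): the state, without advancing time (a new reading comes with each control period).
- get_image(name): name is "scene" or "top" or "wrist"; returns the picture (384x512x3 uint8, blue, green, red); there is no depth.
- calibration(name): a dict with "fx", "fy", "cx", "cy" (pixels), "view" (4x4, takes a point from world to camera coordinates); the wrist camera has in their place "T_tool_cam" (4x4, takes a point from camera to tool coordinates, whose origin is the TCP and whose axes are the tool frame's). Camera axes: x right, y up, looking along -z (the intrinsics and any distortion apply to the point x, -y, -z); pixel columns grow to the right and rows downward; lengths in mm; the calibration is good to about 2 mm. A picture is of the moment at which its call begins: read the wrist's pose just before it. calibration takes no time and is no camera call.
- ctrl.close_job(): hands the job in, once; it reports no verdict.
The state is a dict: "t": time; "qpos": joint angles; "qvel": joint speeds; "joint_torque": joint torques, N m; "ee_pos": TCP position; "orientation": TCP orientation; "ft_force": force on the tool from outside, world axes, zero at the start; "moment": the same for the moment, N m; "width": finger opening in mm.
Only numpy, scipy, OpenCV 4.12 (cv2) and the standard library are available. Lean on these libraries where they do the work, as an engineer would, in place of code of your own. Each camera call takes 0.05 s, during which the arm holds its last target.

## Working session

There is one attempt and no reset: what is moved stays moved. The work goes in short steps, Python scripts to look and compute and a tool call to move; the robot and the scene stay as the last step left them, time stands still between calls to the robot, and variables do not carry over. Pictures are saved under pics/ and viewed, and the job is handed in when it is done.

Besides the shell and the picture viewer there is one more tool, called after "Call:" by a JSON object that holds its "fn" and its "kwargs", one argument or row to a line. move_arm: Moves the arm, as the interface text tells. Its arguments: {"type":"object","properties":{"rows":{"type":"array"}},"required":["rows"]}

```bash
mkdir -p pics; ls
python3 - <<'E'
from workcell import ctrl,get_image,calibration
import cv2
for n in ("scene","top"):
    im=get_image(n); cv2.imwrite(f"pics/{n}0.png",im)
    print(n,calibration(n))
print(calibration("wrist"))
print(ctrl.get_obs())
E
```

```text
pics
scene {'fx': 387.98699650558035, 'fy': 387.98699650558035, 'cx': 259.30998377741895, 'cy': 192.06920789064134, 'view': array([[ 9.21023854e-01, -3.88767594e-01,  2.39753740e-02,
        -5.14369292e+02],
       [ 1.85541293e-01,  4.92018910e-01,  8.50583224e-01,
        -1.37817439e+02],
       [-3.42475531e-01, -7.78959017e-01,  5.25293594e-01,
        -9.77646015e+02],
       [ 0.00000000e+00,  0.00000000e+00,  0.00000000e+00,
         1.00000000e+00]])}
top {'fx': 385.1895567416835, 'fy': 385.1895567416835, 'cx': 254.69716326544435, 'cy': 188.86244290544377, 'view': array([[ 8.51286285e-02, -9.96367640e-01,  2.15482275e-03,
        -7.44129071e+01],
       [ 9.76308509e-01,  8.38462039e-02,  1.99478095e-01,
        -5.38409305e+02],
       [-1.98934192e-01, -1.48775248e-02,  9.79899917e-01,
        -1.10389479e+03],
       [ 0.00000000e+00,  0.00000000e+00,  0.00000000e+00,
         1.00000000e+00]])}
{'fx': 345.47538020886844, 'fy': 345.47538020886844, 'cx': 251.46690240493518, 'cy': 197.84613481595105, 'T_tool_cam': array([[-7.55024353e-04,  2.72320882e-01, -9.62206198e-01,
[... 225 characters left out ...]
00000000e+00,  0.00000000e+00,
         1.00000000e+00]])}
{'t': 0.1, 'qpos': array([ 1.22197380e+00,  4.23774180e-01,  1.63058616e+00,  9.78037077e-06,
        1.08860184e+00, -1.90027357e-02]), 'qvel': array([-0.00136907, -0.00161056, -0.00285456, -0.0014804 , -0.00048952,
       -0.00011758]), 'joint_torque': array([-5.51208250e-04, -5.45613670e+01, -2.74323714e+01,  6.44577364e-02,
        1.88830274e-02,  1.07168734e-05]), 'ee_pos': array([202.22709156, 590.85969325, 221.98410874]), 'orientation': array([ 0.25778006,  1.55551413, -0.25990049]), 'ft_force': array([-0.3763728 , -0.77233955,  1.1296473 ]), 'moment': array([-0.01831093, -0.00931679,  0.01885866]), 'width': 87.5846257726444}
```

View pics/scene0.png

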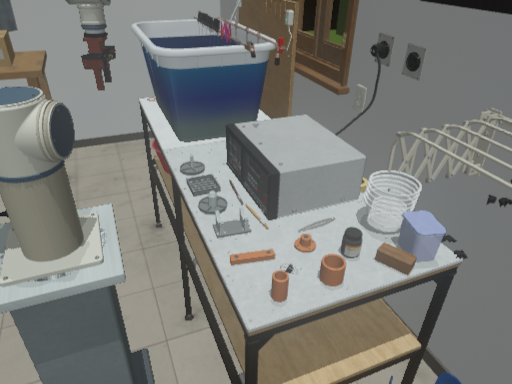

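View pics/top0.png

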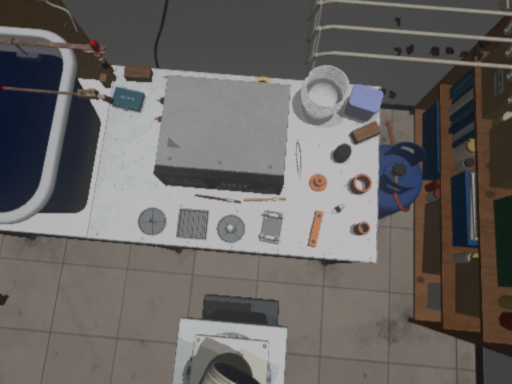

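```bash
cat > h.py <<'E'
import numpy as np,cv2
from scipy.spatial.transform import Rotation as Ro
from workcell import ctrl,get_image,calibration
def cam(n,obs=None):
    c=calibration(n); K=np.array([[c['fx'],0,c['cx']],[0,c['fy'],c['cy']],[0,0,1]])
    if n=='wrist':
        T=np.eye(4);T[:3,:3]=Ro.from_rotvec(obs['orientation']).as_matrix();T[:3,3]=obs['ee_pos']
        W=T@c['T_tool_cam']
    else: W=np.linalg.inv(c['view'])
    return K,W,c
def ray(n,px,obs=None):
    K,W,c=cam(n,obs); d=np.linalg.inv(K)@[px[0],px[1],1]; d=W[:3,:3]@[d[0],-d[1],-d[2]]
    return W[:3,3],d
def onz(n,px,z,obs=None):
    o,d=ray(n,px,obs); return o+d*(z-o[2])/d[2]
def proj(n,P,obs=None):
    K,W,c=cam(n,obs); p=np.linalg.inv(W)@np.append(P,1); return np.array([K[0,2]+K[0,0]*p[0]/-p[2],K[1,2]-K[1,1]*p[1]/-p[2]])
def snap(n,name):
    o=ctrl.get_obs(); im=get_image(n); cv2.imwrite(f'pics/{name}.png',im); np.save(f'pics/{name}.npy',np.r_[o['ee_pos'],o['orientation']]); return im,o
def load(name):
    v=np.load(f'pics/{name}.npy'); return cv2.imread(f'pics/{name}.png'),{'ee_pos':v[:3],'orientation':v[3:]}
E
python3 - <<'E'
from h import *
im=cv2.imread('pics/top0.png')
cv2.imwrite('pics/topa.png',cv2.resize(im[140:250,130:390],None,fx=3,fy=3,interpolation=cv2.INTER_CUBIC))
o=ctrl.get_obs();print(Ro.from_rotvec(o['orientation']).as_matrix().round(2))
for nm,p,z in [('thin',(152,221),11),('tray',(193,224),9),('thick',(231,228),11),('rest',(270,227),20),('flange',(318,182),20),('wide',(361,184),52),('bar',(316,228),16),('narrow',(362,228),62),('jar',(342,153),66)]:
    print(nm,onz('top',p,z).round(0))
E
```

```text
[[-0.    0.32  0.95]
 [-0.    0.95 -0.32]
 [-1.   -0.   -0.  ]]
thin [424. 278.  11.]
tray [426. 152.   9.]
thick [424.  34.  11.]
rest [436. -84.  20.]
flange [ 588. -222.   20.]
wide [ 586. -347.   52.]
bar [ 445. -224.   16.]
narrow [ 452. -351.   62.]
jar [ 674. -283.   66.]
```

View pics/topa.png

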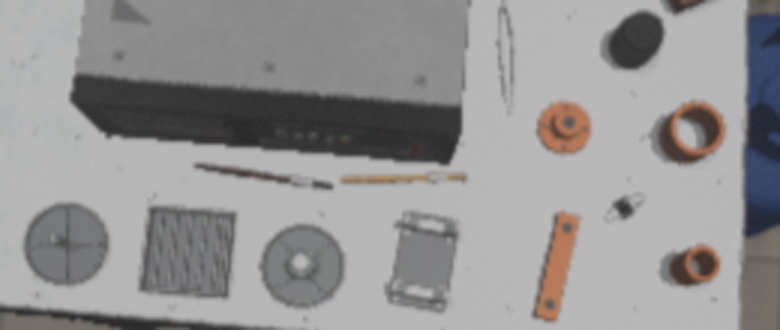

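Call:
{"fn": "move_arm", "kwargs": {
  "rows": [
    [188,-440,0,0.328,-1],
    [188,-440,0,0.328,-1],
    [188,-440,0,0.328,-1],
    [188,-440,0,0.328,-1],
    [188,-440,0,0.328,-1],
    [188,-440,0,0.328,-1],
    [188,-440,0,0.328,-1],
    [188,-440,0,0.328,-1],
    [188,-440,0,0.328,-1],
    [188,-440,0,0.328,-1],
    [188,-440,0,0.328,-1],
    [188,-440,0,0.328,-1]
  ]
}}

```text
t: 1.6
ee_pos: [389.8, 151.8, 221.9]
orientation: [-0.001, 1.571, -0.001]
ft_force: [0.1, -0.8, -0.4]
width: 87.6
```

Run:
```python
from h import *
snap('wrist','w1')
```

```text
(no output)
```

View pics/w1.png

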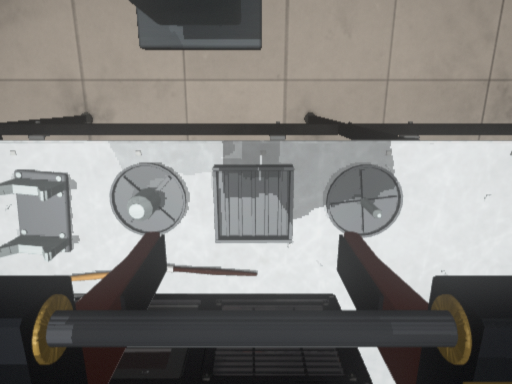

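```bash
cat >> h.py <<'E'
def poly_world(n,cnt,z,obs=None): return np.array([onz(n,p,z,obs)[:2] for p in cnt])
def circ(P):
    A=np.c_[2*P,np.ones(len(P))]; s=np.linalg.lstsq(A,(P**2).sum(1),rcond=None)[0]; r=np.sqrt(s[2]+s[0]**2+s[1]**2)
    return s[:2],r,(np.hypot(*(P-s[:2]).T)-r).std()
E
python3 - <<'E'
from h import *
im,o=load('w1')
c=im[140:300]
cv2.imwrite('pics/w1a.png',cv2.resize(im[145:285,0:270],None,fx=2.9,fy=2.9,interpolation=cv2.INTER_CUBIC))
cv2.imwrite('pics/w1b.png',cv2.resize(im[145:285,200:420],None,fx=3.5,fy=3.5,interpolation=cv2.INTER_CUBIC))
E
```

```text
(no output)
```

View pics/w1a.png

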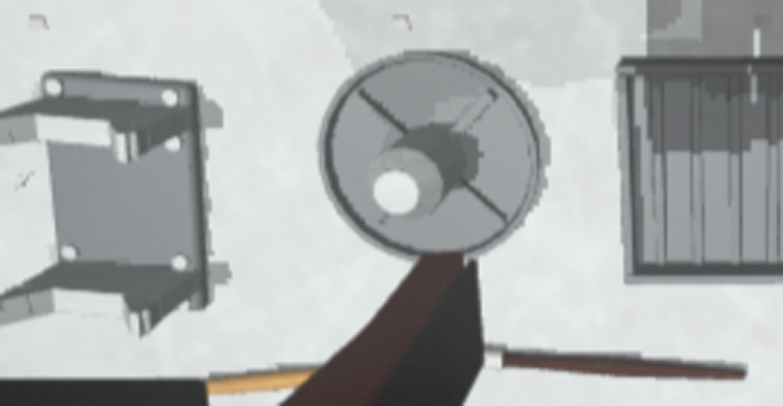

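View pics/w1b.png

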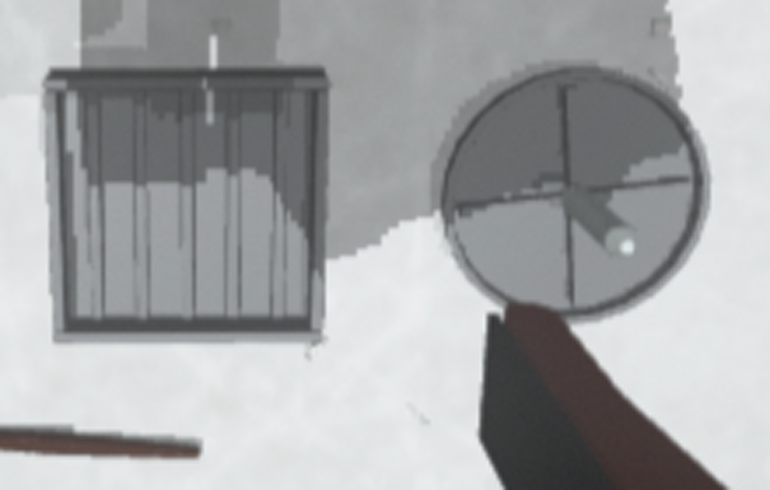

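Run:
```python
from h import *
im,o=load('w1')
f=lambda x,y,s,a,b:(x/s+a-.35,y/s+b-.35)
p=lambda t,px,z:print(t,onz('wrist',px,z,o).round(1))
A=lambda x,y:f(x,y,2.9,0,145); B=lambda x,y:f(x,y,3.5,200,145)
p('thick tip',A(396,192),50);p('thin tip',B(626,245),58);p('thin cross',B(567,191),11)
p('thick rim c',A((320+545)/2,155),12)
p('thin rim c',B((436+709)/2,(62+320)/2),12)
for q in [(45,75),(328,75),(322,340),(57,340)]: p('tray',B(*q),18)
# tray inner top corners
```

```text
thick tip [422.9  33.8  50. ]
thin tip [424.5 277.8  58. ]
thin cross [422.  275.2  11. ]
thick rim c [420.2  35.9  12. ]
thin rim c [421.7 276.6  12. ]
tray [382.8 109.3  18. ]
tray [382.9 196.2  18. ]
tray [470.6 197.1  18. ]
tray [470.6 110.4  18. ]
```

Call:
{"fn": "move_arm", "kwargs": {
  "rows": [
    [40,-360,30,0,-1],
    [40,-360,30,0,-1],
    [40,-360,30,0,-1],
    [40,-360,30,0,-1],
    [40,-360,30,0,-1],
    [40,-360,30,0,-1],
    [40,-360,30,0,-1],
    [40,-360,30,0,-1]
  ]
}}

```text
t: 2.65
ee_pos: [429.6, -207.6, 251.5]
orientation: [-0.0, 1.572, -0.001]
ft_force: [-0.2, -0.0, -0.1]
width: 88.1
```

Run:
```python
from h import *
im,o=snap('wrist','w2'); print(o['ee_pos'])
cv2.imwrite('pics/w2a.png',cv2.resize(im[:300],None,fx=1.55,fy=1.55,interpolation=cv2.INTER_CUBIC))
```

```text
[ 429.58686716 -207.64773201  251.54356096]
```

View pics/w2a.png

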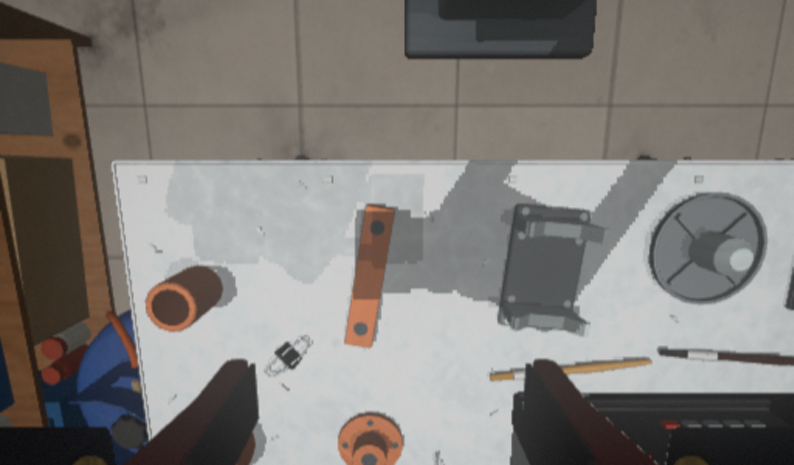

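Run:
```python
from h import *
im,o=load('w2')
cv2.imwrite('pics/w2b.png',cv2.resize(im[120:230,300:410],None,fx=5,fy=5,interpolation=cv2.INTER_CUBIC))
hsv=cv2.cvtColor(im,cv2.COLOR_BGR2HSV)
m=((hsv[...,0]<16)&(hsv[...,1]>110)&(hsv[...,2]>50)).astype('u1')
m[:, :80]=0; m[:110]=0
cn,_=cv2.findContours(m,cv2.RETR_EXTERNAL,cv2.CHAIN_APPROX_NONE)
for c in cn:
    if cv2.contourArea(c)>150:
        r=cv2.minAreaRect(c); print(cv2.contourArea(c),r)
        b=cv2.boxPoints(r); P=np.array([onz('wrist',q,16,o)[:2] for q in b]); print(P.round(1).tolist(),P.mean(0).round(1))
hs=[(377/1.55-.2,228/1.55-.2),(360/1.55-.2,329/1.55-.2)]
H=[onz('wrist',h,16,o) for h in hs]; d=H[1]-H[0]; print(H,(H[0]+H[1])/2,np.arctan2(d[1],d[0]))
```

```text
1129.5 ((238.5, 286.5), (37.0, 39.0), 90.0)
[[559.4, -249.5], [559.5, -200.0], [613.1, -199.8], [613.0, -251.0]] [ 586.2 -225.1]
730.0 ((110.0000228881836, 197.50001525878906), (31.819805145263672, 28.991378784179688), 45.0)
[[464.8, -403.2], [439.8, -375.8], [467.4, -352.0], [493.3, -379.5]] [ 466.3 -377.6]
819.0 ((234.9864959716797, 195.08108520507812), (17.09749412536621, 54.7448616027832), 9.462322235107422)
[[495.7, -244.1], [428.9, -231.9], [432.3, -212.2], [499.4, -223.5]] [ 464.1 -228. ]
[array([ 405.86758478, -217.76281419,   16.        ]), array([ 484.66603887, -231.69198756,   16.        ])] [ 445.26681183 -224.72740088   16.        ] -0.17496219196752572
```

View pics/w2b.png

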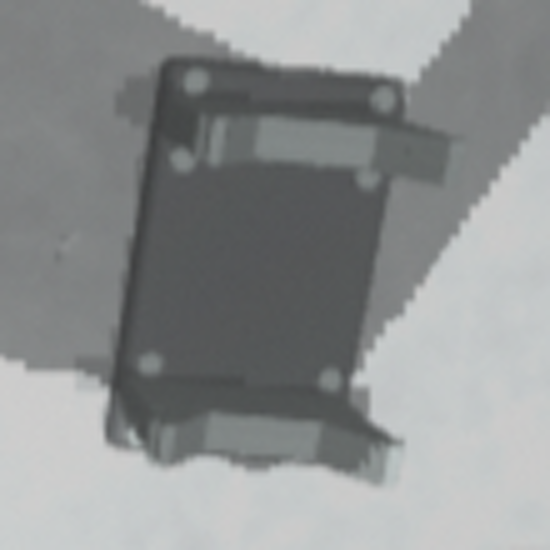

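Run:
```python
from h import *
im,o=load('w2')
f=lambda x,y:(x/5+300-.4,y/5+120-.4)
w=lambda q,z:onz('wrist',f(*q),z,o)
a=w((315,143),34);b=w((265,434),34);print(a.round(1),b.round(1),(a+b)/2,np.linalg.norm(a-b),np.arctan2(*(b-a)[[1,0]]))
q=[w(p,8) for p in [(165,60),(405,80),(105,440)]]
print(np.array(q).round(1),(q[1]+q[2])/2, np.arctan2(*(q[2]-q[0])[[1,0]]))
for n in [((257,117),(380,123)),((252,160),(370,170)),((207,412),(325,420)),((207,447),(320,458))]:print(np.linalg.norm(w(n[0],34)-w(n[1],34)))
```

```text
[405.2 -85.8  34. ] [472.1 -91.6  34. ] [438.64330402 -88.70167171  34.        ] 67.2233409857582 -0.08586298487583499
[[ 389.3 -113.9    8. ]
 [ 394.   -57.8    8. ]
 [ 481.7 -122.9    8. ]] [437.84308249 -90.35761469   8.        ] -0.0974663690717626
27.11111049839455
26.336734697260344
27.344498568960994
26.478134465733614
```

Call:
{"fn": "move_arm", "kwargs": {
  "rows": [
    [15.5,-17,-50,-0.175,-0.2],
    [15.5,-17,-100,-0.175,-0.2],
    [15.5,-17,-150,-0.175,-0.2],
    [15.5,-17,-200,-0.175,-0.2],
    [15.5,-17,-225,-0.175,-0.2],
    [15.5,-17,-240,-0.175,-0.2],
    [15.5,-17,-248,-0.175,-0.2],
    [15.5,-17,-248,-0.175,-0.2]
  ]
}}

```text
t: 3.7
ee_pos: [445.4, -224.0, 3.9]
orientation: [0.136, 1.567, -0.137]
ft_force: [-0.3, 0.5, 0.2]
width: 52.8
```

Run:
```python
from h import *
im,o=snap('wrist','w3'); print(o['ee_pos'],o['ft_force'],o['width'])
```

```text
[ 445.41006608 -223.96610561    3.88499765] [-0.26532743  0.51800036  0.15758288] 52.78649058386357
```

View pics/w3.png

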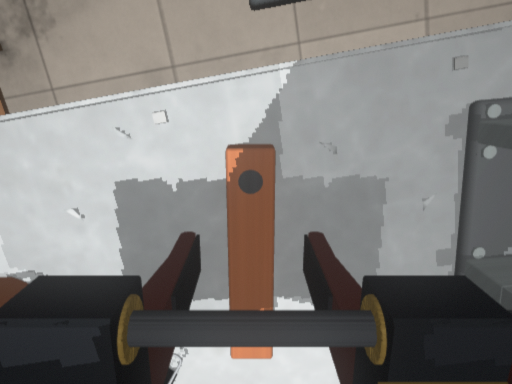

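Call:
{"fn": "move_arm", "kwargs": {
  "rows": [
    [0,0,-1,0,0.8],
    [0,0,-1,0,0.8],
    [0,0,-1,0,0.8],
    [0,0,-1,0,0.8],
    [0,0,-1,0,0.8],
    [0,0,40,0,0.8],
    [0,0,90,0,0.8],
    [0,30,90,0.085,0.8],
    [-6.5,80,90,0.085,0.8],
    [-6.5,120,90,0.085,0.8],
    [-6.5,135.5,90,0.085,0.8],
    [-6.5,135.5,90,0.085,0.8]
  ]
}}

```text
t: 5.25
ee_pos: [439.2, -88.3, 94.2]
orientation: [0.067, 1.57, -0.069]
ft_force: [-0.0, -0.0, -0.8]
width: 21.9
```

Run:
```python
from h import *
im,o=snap('wrist','w4'); print(o['ee_pos'],o['ft_force'],o['width'])
```

```text
[439.2252059  -88.28418679  94.16721465] [-0.0273407  -0.04106889 -0.79141709] 21.94810013984393
```

View pics/w4.png

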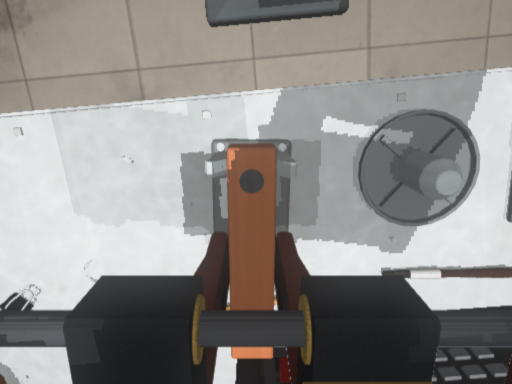

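Call:
{"fn": "move_arm", "kwargs": {
  "rows": [
    [-0.5,-1,-30,-0.003,0.8],
    [-0.5,-1,-45,-0.003,0.8],
    [-0.5,-1,-52,-0.003,0.8],
    [-0.5,-1,-55.5,-0.003,0.8],
    [-0.5,-1,-55.5,-0.003,0.8]
  ]
}}

```text
t: 5.92
ee_pos: [439.1, -90.2, 38.9]
orientation: [0.07, 1.569, -0.072]
ft_force: [0.1, -0.2, -0.7]
width: 21.8
```

Run:
```python
from h import *
im,o=snap('wrist','w5'); print(o['ee_pos'],o['ft_force'],o['width'])
```

```text
[439.13101068 -90.16123005  38.85342939] [ 0.0518459  -0.16633763 -0.70508006] 21.823125898743925
```

View pics/w5.png

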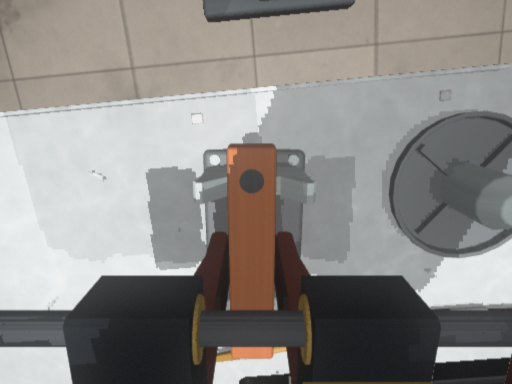

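Call:
{"fn": "move_arm", "kwargs": {
  "rows": [
    [-0.5,0.5,-1.5,0,0.8],
    [-0.5,0.5,-2,0,0],
    [-0.5,0.5,-2,0,0],
    [-0.5,0.5,-2,0,0],
    [0,0,40,0,0],
    [0,0,80,0,0],
    [0,-50,140,0,-0.5],
    [0,-100,180,0,-0.5],
    [0,-135,200,0,-0.5],
    [0,-135,200,0,-0.5],
    [0,-135,200,0,-0.5]
  ]
}}

```text
t: 7.35
ee_pos: [438.5, -224.5, 238.3]
orientation: [0.072, 1.57, -0.072]
ft_force: [-0.2, -0.1, -0.6]
width: 66.3
```

Run:
```python
from h import *
im,o=snap('wrist','w6'); print(o['ee_pos'],o['qpos'])
cv2.imwrite('pics/w6a.png',cv2.resize(im[100:250,270:470],None,fx=4,fy=4,interpolation=cv2.INTER_CUBIC))
print('psu',onz('top',(284,175),163),onz('top',(280,193),0))
im,_=snap('top','t1')
cv2.imwrite('pics/t1a.png',cv2.resize(im[60:260,240:390],None,fx=3,fy=3,interpolation=cv2.INTER_CUBIC))
```

```text
[ 438.45405343 -224.51375085  238.30361746] [-4.97037079e-01  2.07830857e-01  1.90205642e+00 -6.86050096e-04
  1.03196076e+00 -1.97594962e+00]
psu [ 566.21653099 -106.52243435  163.        ] [ 547.40383231 -107.76677764    0.        ]
```

View pics/w6a.png

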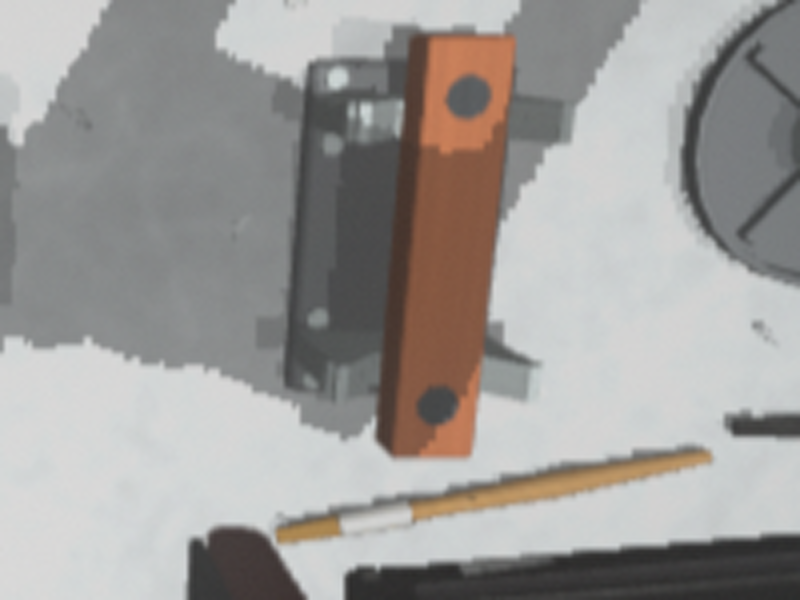

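View pics/t1a.png

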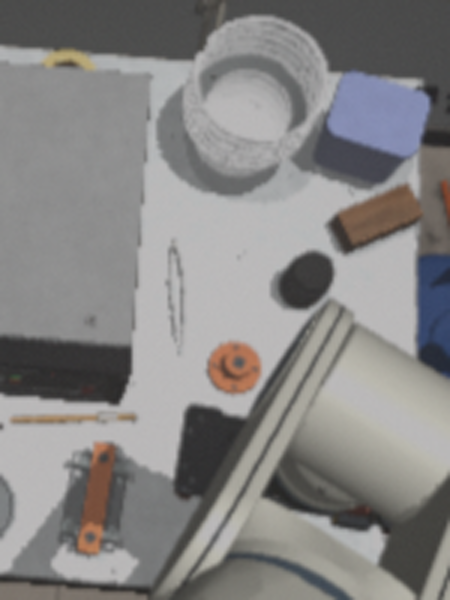

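Call:
{"fn": "move_arm", "kwargs": {
  "rows": [
    [50,-25,0,0.092,-0.5],
    [100,-50,0,0.092,-0.5],
    [100,-50,0,0.092,-0.5],
    [100,-50,0,0.092,-0.5]
  ]
}}

```text
t: 7.95
ee_pos: [537.2, -272.1, 236.2]
orientation: [-0.001, 1.576, 0.004]
ft_force: [0.5, -0.7, -0.4]
width: 66.0
```

Run:
```python
from h import *
im,o=load('w6')
f=lambda x,y:(x/4+270-.4,y/4+100-.4)
w=lambda q,z:onz('wrist',f(*q),z,o)
a=w((468,97),50);b=w((437,406),50);print('bar',a,b,(a+b)/2,np.arctan2(*(b-a)[[1,0]]))
im,o=snap('wrist','w7'); print(o['ee_pos'])
cv2.imwrite('pics/w7a.png',cv2.resize(im,None,fx=1.55,fy=1.55,interpolation=cv2.INTER_CUBIC))
```

```text
bar [398.48906082 -86.00526478  50.        ] [478.37519974 -93.10423248  50.        ] [438.43213028 -89.55474863  50.        ] -0.088630763930079
[ 537.22610381 -272.0955635   236.2040882 ]
```

View pics/w7a.png

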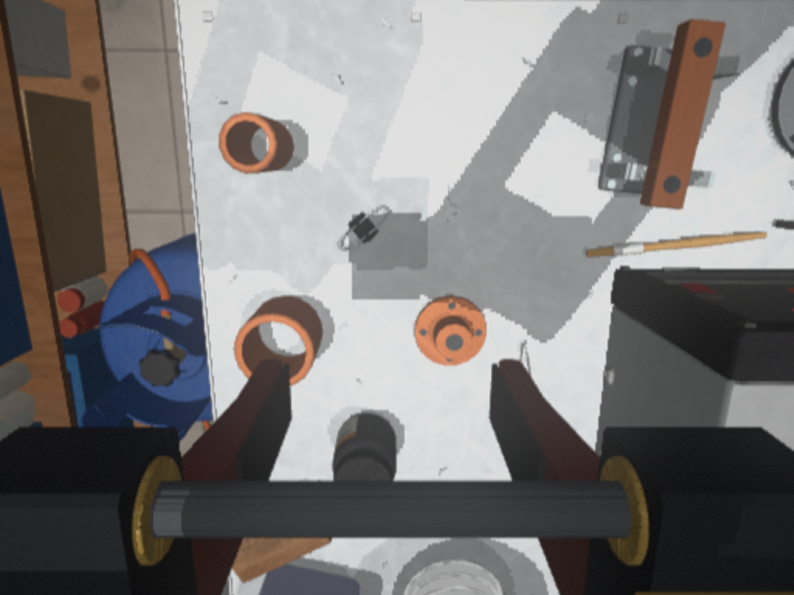

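Run:
```python
from h import *
im,o=load('w7')
f=lambda x,y:(x/1.55-.2,y/1.55-.2)
p=lambda t,px,z:print(t,onz('wrist',f(*px),z,o).round(1))
p('hub',(454.5,341.5),30);p('disc',(450,330),7);p('wide',(275,350),52);p('narrow',(248,143),62);p('jar',(363,462),66)
hsv=cv2.cvtColor(im,cv2.COLOR_BGR2HSV)
m=((hsv[...,0]<16)&(hsv[...,1]>110)&(hsv[...,2]>50)).astype('u1')
E=[]
for nm,(x0,x1,y0,y1),z in [('disc',(262,318,185,240),7)]:
    k=np.zeros_like(m);k[y0:y1,x0:x1]=m[y0:y1,x0:x1]
    c=max(cv2.findContours(k,cv2.RETR_EXTERNAL,cv2.CHAIN_APPROX_NONE)[0],key=cv2.contourArea)[:,0]
    print(nm,circ(poly_world('wrist',c,z,o)))
# bright top rings
for nm,(x0,x1,y0,y1),z in [('wide',(145,215,185,250),52),('narrow',(138,195,70,115),62)]:
    br=((hsv[...,0]<16)&(hsv[...,1]>110)&(hsv[...,2]>(200 if nm=='wide' else 190))).astype('u1')
    k=np.zeros_like(m);k[y0:y1,x0:x1]=br[y0:y1,x0:x1]
    c=max(cv2.findContours(k,cv2.RETR_EXTERNAL,cv2.CHAIN_APPROX_NONE)[0],key=cv2.contourArea)[:,0]
    print(nm,len(c),circ(poly_world('wrist',c,z,o)))
```

```text
hub [ 591.4 -225.    30. ]
disc [ 590.1 -225.7    7. ]
wide [ 590.1 -351.2   52. ]
narrow [ 454.  -357.9   62. ]
jar [ 668.4 -290.9   66. ]
disc (array([ 591.09412536, -225.64745262]), np.float64(26.495800189143885), np.float64(0.356117035798245))
wide 197 (array([ 591.37912877, -352.42842595]), np.float64(24.337527940327536), np.float64(1.0429993835958702))
narrow 96 (array([ 453.6128962 , -358.31425998]), np.float64(15.483685949053068), np.float64(0.28159738091725606))
```

Call:
{"fn": "move_arm", "kwargs": {
  "rows": [
    [54,46.5,0,0,-0.2],
    [54,46.5,-10,0,-0.2],
    [54,46.5,-60,0,-0.2],
    [54,46.5,-110,0,-0.2],
    [54,46.5,-160,0,-0.2],
    [54,46.5,-190,0,-0.2],
    [54,46.5,-190,0,-0.2]
  ]
}}

```text
t: 8.88
ee_pos: [587.7, -224.7, 44.3]
orientation: [0.0, 1.581, 0.005]
ft_force: [0.3, -0.8, 0.5]
width: 53.0
```

Run:
```python
from h import *
im,o=snap('wrist','w8'); print(o['ee_pos'],o['ft_force'],o['width'])
```

```text
[ 587.68478206 -224.69476818   44.3459018 ] [ 0.29652578 -0.84369788  0.47215948] 52.98336207250367
```

View pics/w8.png

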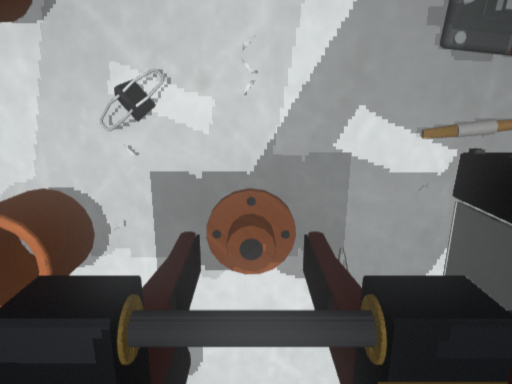

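Run:
```python
from h import *
im,o=load('w8'); o2=ctrl.get_obs()
print(o2['ee_pos'],o2['qpos'],o2['orientation'],o2['qvel'])
print(onz('wrist',(251,249),30,o)); print(proj('wrist',np.append(o['ee_pos'][:2],30),o))
```

```text
[ 589.38331425 -225.37900144   46.25501131] [-3.83892443e-01  6.65273481e-01  1.69737082e+00 -5.99577907e-04
  7.86038776e-01 -1.95732402e+00] [-6.19413994e-04  1.57752393e+00  4.19233001e-03] [ 0.00286527 -0.03668963 -0.03096868  0.00136788  0.00222562  0.00272529]
[ 591.88985637 -225.40853505   30.        ]
[252.30265594 241.96129815]
```

Call:
{"fn": "move_arm", "kwargs": {
  "rows": [
    [2,0,-15,-0.004,-0.2],
    [2,0,-28,-0.004,-0.2],
    [2,0,-35,-0.004,-0.2],
    [2,0,-35.5,-0.004,-0.2],
    [2,0,-35.5,-0.004,0.8],
    [2,0,-35.5,-0.004,0.8],
    [2,0,-35.5,-0.004,0.8],
    [2,0,-35.5,-0.004,0.8],
    [2,0,-35.5,-0.004,0.8]
  ]
}}

```text
t: 10.05
ee_pos: [591.6, -225.4, 11.1]
orientation: [0.002, 1.577, 0.001]
ft_force: [-0.3, 0.6, 3.1]
width: 27.3
```

Call:
{"fn": "move_arm", "kwargs": {
  "rows": [
    [0,0,40,0,0.8],
    [0,0,80,0,0.8],
    [-50,0,120,0,0.8],
    [-100,0,130,0,0.8],
    [-150,0,130,0,0.8],
    [-165,50,130,0,0.8],
    [-165,110,130,0,0.8],
    [-165,170,130,0,0.8],
    [-165,230,130,0,0.8],
    [-165,290,130,0,0.8],
    [-165,350,130,0,0.8],
    [-165,378.5,130,0,0.8]
  ]
}}

```text
t: 11.55
ee_pos: [426.2, 155.7, 141.0]
orientation: [0.0, 1.577, 0.003]
ft_force: [-1.1, -1.4, -1.6]
width: 27.4
```

Call:
{"fn": "move_arm", "kwargs": {
  "rows": [
    [0,0,0,0,0.8],
    [0,0,0,0,0.8],
    [0,0,0,0,0.8]
  ]
}}

```text
t: 11.92
ee_pos: [426.0, 154.6, 140.9]
orientation: [0.001, 1.577, 0.002]
ft_force: [-0.6, -0.2, -1.7]
width: 27.2
```

Run:
```python
from h import *
im,o=snap('wrist','w9'); print(o['ee_pos'],o['orientation'],o['width'])
```

```text
[426.01400459 154.55372449 140.9357606 ] [1.42074764e-03 1.57738122e+00 1.82157299e-03] 27.184856520851973
```

View pics/w9.png

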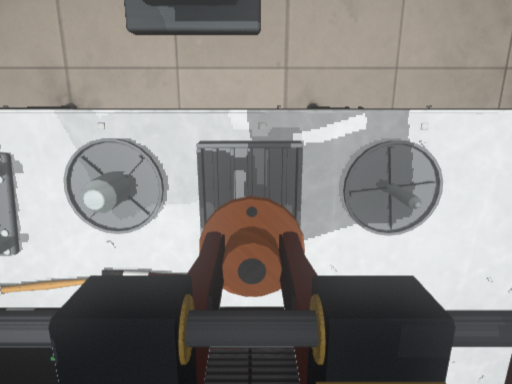

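Call:
{"fn": "move_arm", "kwargs": {
  "rows": [
    [0.5,-1,-50,0,0.8],
    [0.5,-1,-90,0,0.8],
    [0.5,-1,-110,0,0.8],
    [0.5,-1,-118,0,0.8],
    [0.5,-1,-120,0,0.8],
    [0.5,-1,-120,0,0.8]
  ]
}}

```text
t: 12.72
ee_pos: [427.2, 153.6, 21.6]
orientation: [0.002, 1.576, 0.002]
ft_force: [0.2, -0.2, -0.7]
width: 27.4
```

Run:
```python
from h import *
im,o=snap('wrist','w10'); print(o['ee_pos'],o['orientation'],o['width'],o['ft_force'])
```

```text
[427.23080252 153.55583806  21.64636125] [0.00222347 1.57602306 0.00175263] 27.38293446550938 [ 0.21351237 -0.18430067 -0.69333998]
```

View pics/w10.png

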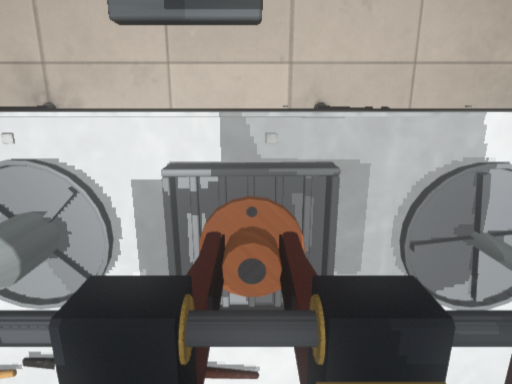

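Call:
{"fn": "move_arm", "kwargs": {
  "rows": [
    [0,0,-1.5,0,0.8],
    [0,0,-1.5,0,0.1],
    [0,0,-1.5,0,0.1],
    [0,0,-1.5,0,0.1],
    [0,0,20,0,0.1],
    [0,0,60,0,0],
    [-20,0,110,0,0],
    [-35,0,160,0,0],
    [-35,0,180,0,0],
    [-35,0,180,0,0],
    [-35,0,180,0,0]
  ]
}}

```text
t: 14.15
ee_pos: [391.8, 153.5, 200.9]
orientation: [0.002, 1.577, 0.002]
ft_force: [0.2, -0.3, 0.8]
width: 43.7
```

Run:
```python
from h import *
im,o=snap('wrist','w11'); print(o['ee_pos'],o['orientation'])
cv2.imwrite('pics/w11a.png',cv2.resize(im[120:290,60:440],None,fx=2,fy=2,interpolation=cv2.INTER_CUBIC))
```

```text
[391.79443943 153.47272588 200.88837242] [0.0018698  1.57695226 0.00161434]
```

View pics/w11a.png

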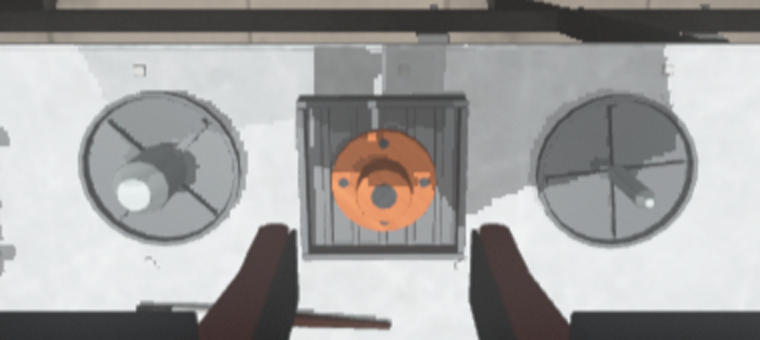

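Run:
```python
from h import *
im,o=load('w11')
f=lambda x,y:(x/2+60-.25,y/2+120-.25)
for t,q,z in [('thick tip',(133,194),50),('thin tip',(649,203),58),('hub',(384,195),39),('disc',(384,179),16),('thin cross',(612,167),11)]: print(t,onz('wrist',f(*q),z,o).round(1))
```

```text
thick tip [422.8  33.5  50. ]
thin tip [425.2 278.   58. ]
hub [427.3 153.7  39. ]
disc [426.2 153.8  16. ]
thin cross [421.4 275.4  11. ]
```

Run:
```python
from h import *
_,o2=load('w2');_,o7=load('w7')
def tri(a,b):
    p,d=ray('wrist',np.array(a)/1.55,o2);q,e=ray('wrist',np.array(b)/1.55,o7)
    d/=np.linalg.norm(d);e/=np.linalg.norm(e)
    s=np.linalg.lstsq(np.c_[d,-e],q-p,rcond=None)[0];print((p+s[0]*d).round(),(q+s[1]*e).round())
tri((72,141),(90,83));tri((52,373),(70,327)); tri((52,345),(68,299))
tri((112,162),(178,0))
c=np.linalg.inv(calibration('scene')['view'])[:3,3];print(c)
```

```text
[ 325. -849. -716.] [ 325. -850. -716.]
[ 786. -907. -614.] [ 787. -904. -615.]
[ 743. -930. -665.] [ 743. -930. -665.]
[ 359. -418.   -5.] [ 360. -416.   -6.]
[ 164.49737587 -893.7075043   643.10858724]
```

Call:
{"fn": "move_arm", "kwargs": {
  "rows": [
    [0,-60,10,0,0],
    [0,-120,10,0,0],
    [0,-180,10,0,0],
    [0,-240,10,0,0],
    [20,-300,10,0,-0.9],
    [50,-360,10,0,-0.9],
    [90,-410,10,0,-0.9],
    [130,-450,0,0,-0.9],
    [160,-490,-20,0,-0.9],
    [175,-505,-50,0,-0.9],
    [175,-505,-70,0,-0.9],
    [175,-505,-70,0,-0.9]
  ]
}}

```text
t: 15.7
ee_pos: [564.3, -349.9, 127.3]
orientation: [0.004, 1.583, 0.004]
ft_force: [-0.1, 0.3, -0.2]
width: 83.2
```

Call:
{"fn": "move_arm", "kwargs": {
  "rows": [
    [0,0,0,0,-0.9],
    [0,0,0,0,-0.9]
  ]
}}

```text
t: 15.95
ee_pos: [564.4, -349.5, 128.4]
orientation: [0.004, 1.582, 0.004]
ft_force: [-0.4, 0.5, 0.1]
width: 83.0
```

Run:
```python
from h import *
im,o=snap('wrist','w12'); print(o['ee_pos'],o['orientation'],o['width'],o['ft_force'])
```

```text
[ 564.36702402 -349.5339256   128.37518126] [0.00359816 1.58247422 0.00415971] 82.97934036745787 [-0.39374494  0.49961583  0.0545761 ]
```

View pics/w12.png

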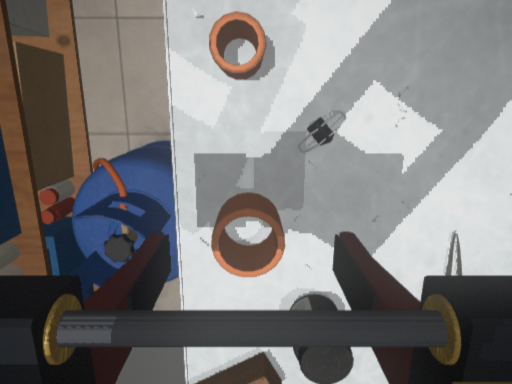

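Run:
```python
from h import *
im,o=load('w12')
print(onz('wrist',(248,240),52,o),onz('wrist',(211.5,240),52,o),onz('wrist',(284.5,240),52,o),onz('wrist',(248,277),52,o),onz('wrist',(237,45),62,o))
```

```text
[ 588.36591839 -352.21111349   52.        ] [ 588.27751373 -379.3692145    52.        ] [ 588.45444169 -325.01656528   52.        ] [ 618.79515957 -352.31674356   52.        ] [ 455.56728421 -358.48926846   62.        ]
```

Call:
{"fn": "move_arm", "kwargs": {
  "rows": [
    [15,-1.5,0,-0.003,-0.9],
    [26,-2.5,-10,-0.003,-0.9],
    [26.5,-2.5,-40,-0.003,-0.9],
    [26.5,-2.5,-75,-0.003,-0.9],
    [26.5,-2.5,-100,-0.003,-0.9],
    [26.5,-2.5,-108,-0.003,-0.9],
    [26.5,-2.5,-108,-0.003,0.8],
    [26.5,-2.5,-108,-0.003,0.8],
    [26.5,-2.5,-108,-0.003,0.8],
    [26.5,-2.5,-108,-0.003,0.8],
    [26.5,-2.5,-108,-0.003,0.8]
  ]
}}

```text
t: 17.38
ee_pos: [591.6, -352.5, 21.6]
orientation: [0.005, 1.581, 0.001]
ft_force: [-0.3, 1.9, 5.7]
width: 51.5
```

Run:
```python
from h import *
im,o=snap('wrist','w13'); print(o['ee_pos'],o['orientation'],o['width'],o['ft_force'])
```

```text
[ 591.58147313 -352.47482296   21.58188059] [5.34765414e-03 1.58085952e+00 9.82446324e-04] 51.47964654768863 [-0.31353688  1.89441501  5.6667037 ]
```

View pics/w13.png

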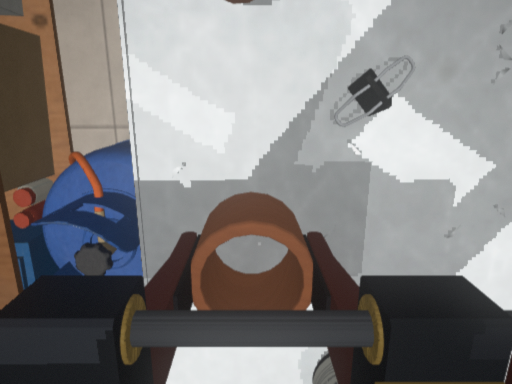

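Run:
```python
from h import *
im,o=load('w13')
print(proj('wrist',np.append(o['ee_pos'][:2],52),o),proj('wrist',o['ee_pos']+[28,0,31],o),proj('wrist',o['ee_pos']+[-28,0,31],o))
cv2.imwrite('pics/w13a.png',cv2.resize(im[170:384,130:370],None,fx=2.7,fy=2.7,interpolation=cv2.INTER_CUBIC))
im,o=snap('scene','s1')
cv2.imwrite('pics/s1a.png',cv2.resize(im[180:330,230:430],None,fx=3.5,fy=3.5,interpolation=cv2.INTER_CUBIC))
```

```text
[253.06213165 282.32891155] [253.2468245  339.28115811] [252.88517025 220.81950462]
```

View pics/w13a.png

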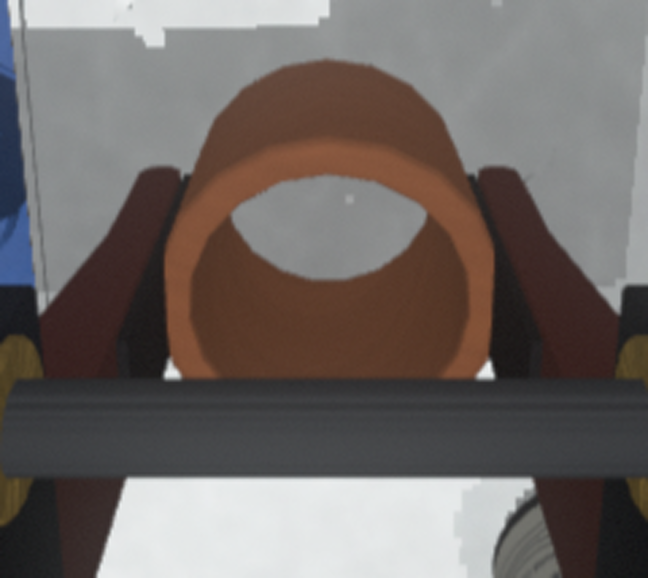

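View pics/s1a.png

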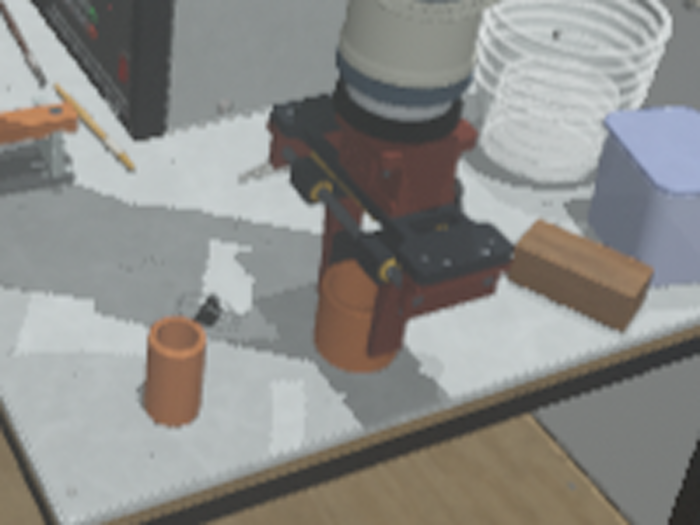

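Call:
{"fn": "move_arm", "kwargs": {
  "rows": [
    [0,0,15,0,0.8],
    [0,0,40,0,0.8],
    [0,0,80,0,0.8],
    [-20,0,110,0,0.8],
    [-20,0,110,0,0.8]
  ]
}}

```text
t: 18.1
ee_pos: [572.0, -353.4, 134.6]
orientation: [0.004, 1.577, -0.001]
ft_force: [0.9, -0.3, -3.1]
width: 51.5
```

Run:
```python
from h import *
im,o=snap('wrist','w14'); print(o['ee_pos'],o['orientation'],o['width'],o['ft_force'])
cv2.imwrite('pics/w14a.png',cv2.resize(im[150:384],None,fx=1.55,fy=1.55,interpolation=cv2.INTER_CUBIC))
im,o=snap('scene','s2')
cv2.imwrite('pics/s2a.png',cv2.resize(im[120:330,230:430],None,fx=2.8,fy=2.8,interpolation=cv2.INTER_CUBIC))
```

```text
[ 572.02227078 -353.35492191  134.64487134] [ 4.04199420e-03  1.57738505e+00 -1.38798425e-03] 51.45957727445351 [ 0.91895392 -0.25677665 -3.10244415]
```

View pics/w14a.png

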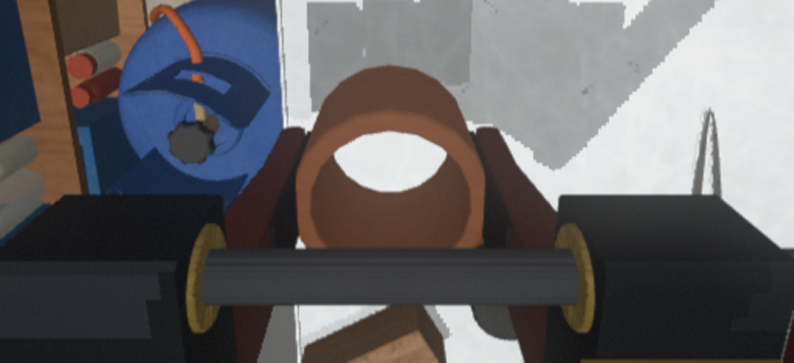

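View pics/s2a.png

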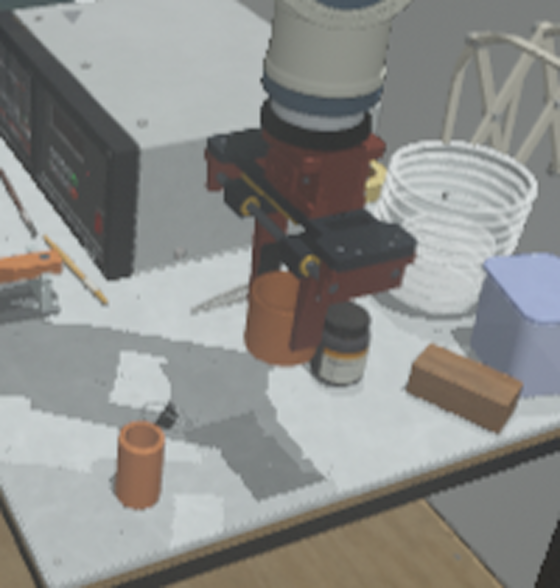

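Call:
{"fn": "move_arm", "kwargs": {
  "rows": [
    [-50,10,0,0,0.8],
    [-100,30,0,0,0.8],
    [-145,60,0,0,0.8],
    [-150,110,0,0,0.8],
    [-150,165,0,0,0.8],
    [-150,220,0,0,0.8],
    [-150,275,0,0,0.8],
    [-150,330,0,0,0.8],
    [-150,370,0,0,0.8],
    [-150,387,0,0,0.8],
    [-150,387,0,0,0.8],
    [-150,387,0,0,0.8]
  ]
}}

```text
t: 19.7
ee_pos: [421.3, 34.3, 131.0]
orientation: [0.005, 1.582, 0.001]
ft_force: [0.4, 0.2, -2.5]
width: 51.8
```

Call:
{"fn": "move_arm", "kwargs": {
  "rows": [
    [0,0,0,0,0.8],
    [0,0,0,0,0.8]
  ]
}}

```text
t: 19.95
ee_pos: [421.3, 33.6, 130.9]
orientation: [0.006, 1.582, -0.0]
ft_force: [-0.3, 0.2, -2.7]
width: 51.5
```

Run:
```python
from h import *
im,o=snap('wrist','w15'); print(o['ee_pos'],o['orientation'],o['width'],o['ft_force'])
cv2.imwrite('pics/w15a.png',cv2.resize(im[130:384],None,fx=1.55,fy=1.55,interpolation=cv2.INTER_CUBIC))
```

```text
[421.31519812  33.60820962 130.89616536] [ 6.20406700e-03  1.58209807e+00 -3.62432694e-04] 51.49205592765951 [-0.27054712  0.22928539 -2.68752344]
```

View pics/w15a.png

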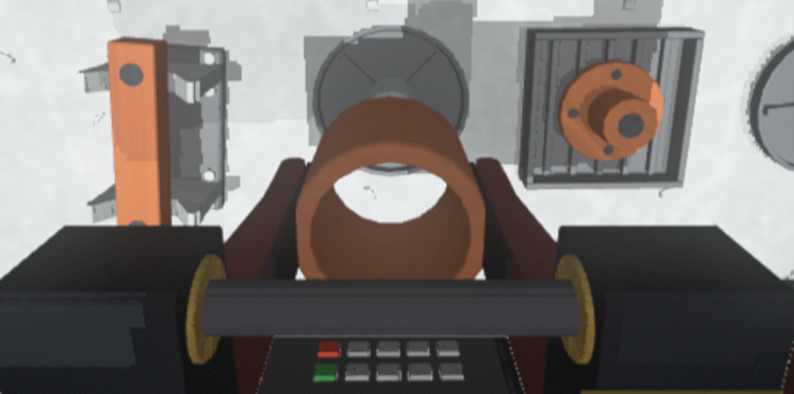

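Call:
{"fn": "move_arm", "kwargs": {
  "rows": [
    [1,0,-30,0,0.8],
    [1,0,-50,0,0.8],
    [1,0,-65,0,0.8],
    [1,0,-78,0,0.8],
    [1,0,-88,0,0.8],
    [1,0,-94,0,0.8],
    [1,0,-97,0,0.8],
    [1,0,-97,0,0.8]
  ]
}}

```text
t: 21.0
ee_pos: [422.4, 33.7, 34.0]
orientation: [0.006, 1.582, -0.0]
ft_force: [0.1, -0.4, -1.9]
width: 51.3
```

Run:
```python
from h import *
im,o=snap('wrist','w16'); print(o['ee_pos'],o['orientation'],o['width'],o['ft_force'])
cv2.imwrite('pics/w16a.png',cv2.resize(im[130:384],None,fx=1.55,fy=1.55,interpolation=cv2.INTER_CUBIC))
```

```text
[422.42131895  33.72742372  34.00819057] [ 6.11032048e-03  1.58180194e+00 -1.82456588e-04] 51.25588392640507 [ 0.10287583 -0.35830053 -1.93072341]
```

View pics/w16a.png

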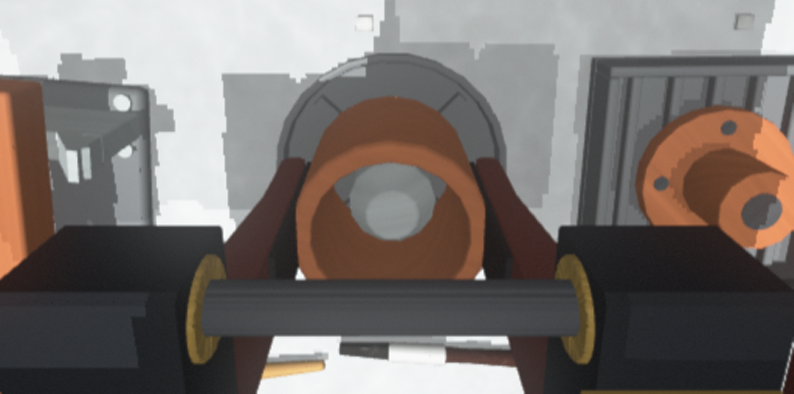

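Call:
{"fn": "move_arm", "kwargs": {
  "rows": [
    [0,0,-1.5,0,0.8],
    [0,0,-1.5,0,-0.7],
    [0,0,-1.5,0,-0.7],
    [0,0,-1.5,0,-0.7],
    [0,0,-1.5,0,-0.7],
    [0,0,30,0,-0.7],
    [0,0,70,0,-0.7],
    [0,-20,120,0,-0.7],
    [0,-40,170,0,-0.7],
    [0,-60,170,0,-0.7],
    [0,-60,170,0,-0.7]
  ]
}}

```text
t: 22.42
ee_pos: [422.6, -27.0, 204.7]
orientation: [0.008, 1.58, -0.002]
ft_force: [-0.7, 0.6, -0.4]
width: 74.5
```

Run:
```python
from h import *
im,o=snap('wrist','w17'); print(o['ee_pos'],o['orientation'],o['width'],o['ft_force'])
cv2.imwrite('pics/w17a.png',cv2.resize(im[100:300],None,fx=1.55,fy=1.55,interpolation=cv2.INTER_CUBIC))
```

```text
[422.60717524 -26.95908836 204.68837172] [ 0.00757776  1.58021074 -0.0017675 ] 74.4599347409375 [-0.69658188  0.55332585 -0.40114564]
```

View pics/w17a.png

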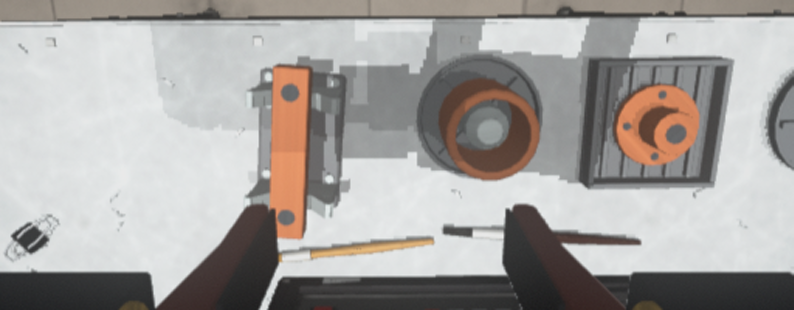

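Call:
{"fn": "move_arm", "kwargs": {
  "rows": [
    [10,-60,0,0,-0.4],
    [20,-120,0,0,-0.4],
    [32,-180,0,0,-0.4],
    [32,-240,0,0,-0.4],
    [32,-300,0,0,-0.4],
    [32,-331,-20,0,-0.4],
    [32,-331,-60,0,-0.4],
    [32,-331,-90,0,-0.4],
    [32,-331,-90,0,-0.4],
    [32,-331,-90,0,-0.4],
    [32,-331,-90,0,-0.4]
  ]
}}

```text
t: 23.85
ee_pos: [455.1, -357.6, 115.4]
orientation: [0.006, 1.58, -0.002]
ft_force: [0.0, -0.2, 0.5]
width: 61.3
```

Run:
```python
from h import *
im,o=snap('wrist','w18'); print(o['ee_pos'],o['orientation'],o['width'],o['ft_force'])
print(proj('wrist',[454.5,-358.3,62],o))
```

```text
[ 455.10243954 -357.64674246  115.37246456] [ 0.00606239  1.58003147 -0.00185561] 61.315617957198775 [ 0.03978062 -0.17622588  0.46224859]
[250.98733556 218.2839597 ]
```

View pics/w18.png

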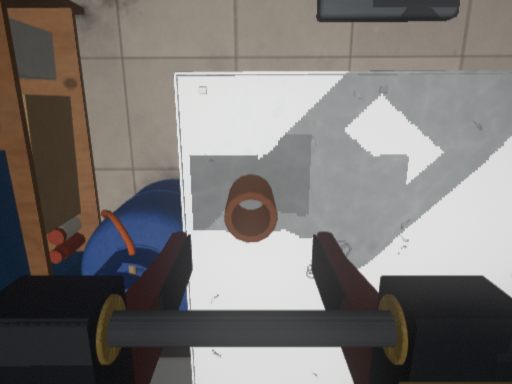

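Call:
{"fn": "move_arm", "kwargs": {
  "rows": [
    [-0.5,-0.5,-30,0,-0.4],
    [-0.5,-0.5,-60,0,-0.4],
    [-0.5,-0.5,-85,0,-0.4],
    [-0.5,-0.5,-95,0,-0.4],
    [-0.5,-0.5,-95,0,-0.4],
    [-0.5,-0.5,-95,0,0.8],
    [-0.5,-0.5,-95,0,0.8],
    [-0.5,-0.5,-95,0,0.8],
    [-0.5,-0.5,-95,0,0.8],
    [-0.5,-0.5,-95,0,0.8],
    [-0.5,-0.5,-95,0,0.8]
  ]
}}

```text
t: 25.28
ee_pos: [454.8, -358.4, 20.9]
orientation: [0.006, 1.579, -0.002]
ft_force: [-0.8, -0.1, 5.5]
width: 33.0
```

Run:
```python
from h import *
im,o=snap('wrist','w19'); print(o['ee_pos'],o['orientation'],o['width'],o['ft_force'])
cv2.imwrite('pics/w19a.png',im[120:384])
```

```text
[ 454.79298995 -358.38788759   20.91370784] [ 0.00578822  1.57942887 -0.00236704] 32.98486521749139 [-0.8120196  -0.12209684  5.54720567]
```

View pics/w19a.png

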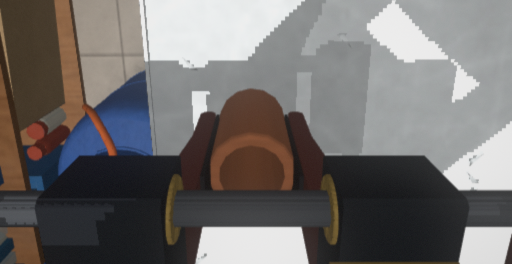

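Call:
{"fn": "move_arm", "kwargs": {
  "rows": [
    [0,0,20,0,0.8],
    [0,0,60,0,0.8],
    [0,0,110,0,0.8],
    [-10,40,130,0,0.8],
    [-20,100,130,0,0.8],
    [-31,160,130,0,0.8],
    [-31,220,130,0,0.8],
    [-31,280,130,0,0.8],
    [-31,340,130,0,0.8],
    [-31,400,130,0,0.8],
    [-31,460,130,0,0.8],
    [-31,500,130,0,0.8]
  ]
}}

```text
t: 26.82
ee_pos: [423.5, 144.0, 151.9]
orientation: [0.005, 1.578, -0.001]
ft_force: [1.3, 0.8, -0.8]
width: 32.7
```

Call:
{"fn": "move_arm", "kwargs": {
  "rows": [
    [0,60,0,0,0.8],
    [0,110,0,0,0.8],
    [0,133,0,0,0.8],
    [0,133,0,0,0.8],
    [0,133,-10,0,0.8],
    [0,133,-10,0,0.8]
  ]
}}

```text
t: 27.58
ee_pos: [422.8, 275.5, 141.1]
orientation: [0.005, 1.58, -0.003]
ft_force: [-0.6, 0.4, -1.3]
width: 32.9
```

Run:
```python
from h import *
im,o=snap('wrist','w20'); print(o['ee_pos'],o['orientation'],o['width'],o['ft_force'])
```

```text
[422.83689535 275.5174829  141.14521142] [ 0.00473954  1.58005527 -0.0026117 ] 32.872401888407985 [-0.55160596  0.35223621 -1.34230445]
```

View pics/w20.png

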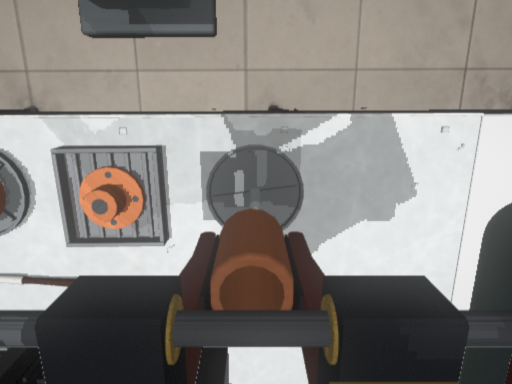

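Call:
{"fn": "move_arm", "kwargs": {
  "rows": [
    [0.8,1.5,-20,0,0.8],
    [0.8,1.5,-40,0,0.8],
    [0.8,1.5,-56,0,0.8],
    [0.8,1.5,-68,0,0.8],
    [0.8,1.5,-80,0,0.8],
    [0.8,1.5,-92,0,0.8],
    [0.8,1.5,-102,0,0.8],
    [0.8,1.5,-107,0,0.8],
    [0.8,1.5,-108,0,0.8],
    [0.8,1.5,-108,0,0.8]
  ]
}}

```text
t: 28.88
ee_pos: [424.1, 277.4, 33.6]
orientation: [0.005, 1.579, -0.002]
ft_force: [0.7, -0.6, -1.4]
width: 32.8
```

Run:
```python
from h import *
im,o=snap('wrist','w21'); print(o['ee_pos'],o['orientation'],o['width'],o['ft_force'])
```

```text
[424.11596205 277.37515191  33.64930724] [ 0.00520726  1.57921852 -0.0021869 ] 32.826772383770134 [ 0.67227917 -0.5574391  -1.39170192]
```

View pics/w21.png

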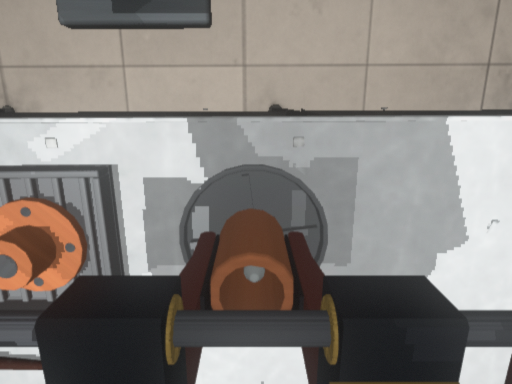

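Pin tip is visible inside the bore at (254,273). Lower the last bit, release, and rise.

Call:
{"fn": "move_arm", "kwargs": {
  "rows": [
    [0,0,-1.5,0,0.8],
    [0,0,-1.5,0,-0.3],
    [0,0,-1.5,0,-0.3],
    [0,0,-1.5,0,-0.3],
    [0,0,-1.5,0,-0.3],
    [0,0,30,0,-0.3],
    [0,0,70,0,-0.3],
    [0,0,120,0,-0.3],
    [-30,-60,170,0,-0.3],
    [-40,-120,190,0,-0.3],
    [-40,-120,190,0,-0.3],
    [-40,-120,190,0,-0.3]
  ]
}}

```text
t: 30.42
ee_pos: [384.3, 156.6, 224.6]
orientation: [0.008, 1.577, -0.003]
ft_force: [0.2, 0.4, -0.2]
width: 57.0
```

Run:
```python
from h import *
im,o=snap('wrist','w22'); print(o['ee_pos'],o['width'],o['ft_force'])
cv2.imwrite('pics/w22a.png',cv2.resize(im[100:300],None,fx=1.55,fy=1.55,interpolation=cv2.INTER_CUBIC))
im,o=snap('scene','s3')
cv2.imwrite('pics/s3a.png',cv2.resize(im[130:310,150:410],None,fx=3,fy=3,interpolation=cv2.INTER_CUBIC))
```

```text
[384.28524929 156.62554846 224.5627599 ] 56.99334901395095 [ 0.23435711  0.38314435 -0.15415486]
```

View pics/w22a.png

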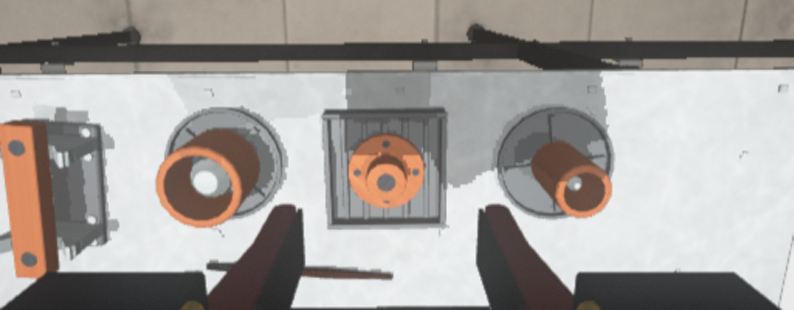

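View pics/s3a.png

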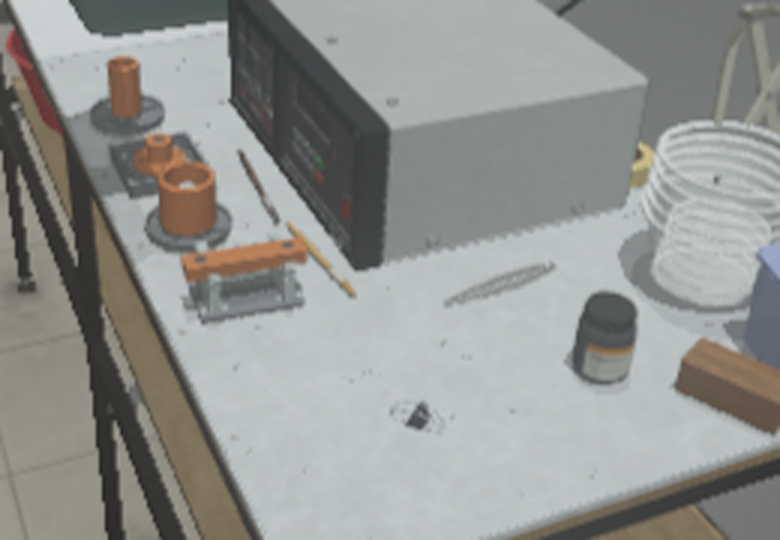

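Run:
```python
from h import *
_,o=load('w22')
f=lambda x,y:(x/1.55-.2,y/1.55+100-.2)
for t,q,z in [('wide',(200,187),63),('thickpin',(206,181),50),('narrow',(584,190),73),('thinpin',(575,184),58),('hub',(386,182),39)]: print(t,onz('wrist',f(*q),z,o).round(1))
print(ctrl.close_job())
```

```text
wide [421.9  34.7  63. ]
thickpin [422.2  34.2  50. ]
narrow [422.6 277.2  73. ]
thinpin [423.8 276.7  58. ]
hub [427.7 153.6  39. ]
the job is handed in; nothing more can be done
None
```

All four pieces are on their stands, released, and the job was handed in at about 30 s of the 118 s allowed. It reported no verdict, so the results below are from my own last camera checks.

| Piece | Last measurement | Limit |
|---|---|---|
| Wide sleeve over thick pin | about 0.6 mm off the pin centre, dish reached, upright in the picture | 12 mm |
| Narrow sleeve over thin pin | about 1.3 mm off the pin centre, dish reached, upright in the picture | 12 mm |
| Contact bar in both notches | under 1 mm off centre, yaw −0.089 rad against the rest's −0.09 rad | 18 mm along, 10 mm across, 0.2 rad |
| Hub flange in the tray, hub up | about 1 mm off the tray centre, flat in the picture | 16 mm |

- **Checks by eye only:** I did not measure seating heights or tilts separately. The pictures show both sleeves upright with the pin tips inside the bores, and the bar resting on both posts. I checked stillness only by single pictures taken after release.
- **Jar:** it still stands upright and the arm kept clear of it. I did not re-measure its position after the moves.
- **Disagreements:** the gripper read 51.5 mm on the 56 mm sleeve and 33 mm on the 36 mm one, although both were centred and held firmly. The tool also picked up a tilt of about 0.01 rad. The top camera's first positions differed from the wrist camera's by up to about 9 mm on the pieces and the jar, so I used the wrist camera for all moves.

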